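# Take the foot file out of the steriliser

### The arm

A 7-joint arm with a two-finger parallel gripper is mounted at the origin on the work surface. World frame = base frame: x ahead of the robot, y to its left, z up, the work surface at z = 0. Lengths are in m, angles in rad, forces in N, time in s.
With the tool pointing down it reaches from about 0.425 to 0.875 m from the base axis. Payload 4.7 kg.
Tool frame: the origin (TCP) lies midway between the tips of the shut fingers; the grasp point (between the pads) lies 19 mm behind it; z points along the fingers, x is the direction in which the jaws open and shut, and the axes are right-handed (so a half turn about z gives the same grasp; the last joint's range is limited). The gripper opens to 87 mm and grips with 3 to 60 N. Pads are 19 mm wide; open, the fingers measure 117 mm over their backs; the gripper's body (75 mm by 190 mm) begins 51 mm behind the grasp point.
Start: joints at [1.312, 0.321, -0.07, 1.45, 0.023, 1.371, -0.057], TCP at [0.175, -0.626, 0.223] pointing down, gripper open.
Joint ranges: [-2.86, 2.86], [-0.3, 2.09], [-1.38, 1.24], [0.06, 2.45], [-1.56, 4.7], [0.09, 2.05], [-2.69, 2.69]. Speed limits (rad/s): [2.57, 2.57, 3.14, 3.14, 3.14, 3.14, 3.14].

### API

Orientations are given as a rotation vector (axis times angle).
In Python, from bench import get_state, eyes, ticket gives the robot as it stands.
- The arm moves only by the tool carry_out, never from a script. Its argument "motion" is a list of rows, each a list of 2 entries, a list of its own where there are three numbers: the shift along the world's x, y, z in m, then the turn about the world's z in rad. A call has 1 to 20 rows; each row is the pose to reach, as a shift and turn from the pose commanded when the call began; what a row does not reach only later rows make up. A row lasts 1/10 s, in which the tool goes at most 50 mm and 8.59 degrees, less where a joint would pass 70% of its speed; a pose out of reach is approached as far as the arm can. A call with a gripper value outside its range is refused whole. "grip" is the gripper command: -1 is fully open, 1 is shut, values between are in proportion, set as the call begins (left out, the last holds). The fingers move at their own pace and stop on an object; "squeeze" is the grip in N (left out, the last holds). Time passes only in rows, so rows that repeat a pose let the fingers close. It gives the time, the measured TCP pose, the force and the opening at its end, in the units of the state.
- get_state(): the state, without advancing time (a new reading comes with each control period).
- eyes.get_image(name): name is "scene" or "top" or "wrist"; returns a dict with "pixels" (480x640x3 uint8, blue, green, red), "mtx" (3x3 intrinsics, pixels), "extrinsics" (4x4, takes a point from camera to world coordinates). Camera axes: x right, y down, z forward; pixel columns grow to the right and rows downward; lengths in m; the calibration is good to about 2 mm. A picture is of the moment at which its call begins. There is no depth.
- ticket.close_job(): hands the job in, once; it reports no verdict.
The state is a dict: "time": time; "joint_positions": joint angles; "qd": joint speeds; "joint_torque": joint torques, N m; "position": TCP position; "tool_rot": TCP orientation; "ft_force": force on the tool from outside, world axes, zero at the start; "torque": the same for the moment, N m; "grip_width": opening from 0.0 (shut) to 1.0 (fully open).
Only numpy, scipy, OpenCV 4.12 (cv2) and the standard library are available. Lean on these libraries where they do the work, as an engineer would, in place of code of your own. Each camera call takes 0.05 s, during which the arm holds its last target. There are 200 camera calls.

### The job

At the nail station, first switch the steriliser off by turning the timer knob on its cover fully anticlockwise (seen from above) to its stop. Then take the long foot file, tilt it handle end up, and draw it diagonally out through the box's opening, which is shorter than the file, leaving the jar, the polish bottle and the buffer block where they are. Finish while still holding the file in the gripper, still and with the whole file at least 5 cm above the top of the box.

Things in the scene. Friction and masses are not known exactly. Their poses are not given: they have to be found in the camera images.
- steriliser: White fixed box, 140 (x) by 335 (y) by 70 (z) mm; origin at the centre of its underside, on the table; z up. Walls 5 mm, floor 6 mm, top plates 6 mm thick (underside at z=64). The top is closed by a cover from y=+12.5 to +167.5 mm and a lip from y=-167.5 to -137.5 mm, with the opening between. The space inside, y=-162.5 to +162.5 mm, runs on under both.
- opening (a point): Centre of the opening in the box's top, at y=-62.5, z=70 mm in the box's frame and turned like it. The opening is 150 mm long (y) and 130 mm wide (x, wall to wall).
- rest (a point): Point midway between the two steel rods on which the file lies, at rod-top height: y=-20, z=24 mm in the box's frame. The rods, 6 mm thick, cross the inside along x at y=+52.5 and y=-92.5 mm of the box's frame.
- timer (a joint): Timer knob on the cover, on a vertical axis, in rad: 0 is the anticlockwise (off) stop, values grow clockwise seen from above, other stop at 2.2. It starts between 0.7 and 1.4, turns with light friction (about 0.03 N m) and stays where it is left.
- timer_grip (a point): Point on the knob's axis at the height to grip: at x=0, y=+117.5 mm in the box's frame, z=107 mm. The grip is an upright bar 42 mm long, 14 mm thick, from z=82 to z=114 mm of the box's frame, on a disc 44 mm across. The point's frame turns with the knob, the bar lying along its x; at joint value 0 the bar lies along the box's x.
- file: Foot file, loose, 250 mm long along its y, about 0.12 kg; origin at the centre of its flat underside. Wooden handle 20 mm wide (x), 14 thick (z), y=-125 to -5; steel paddle 44 wide, 8 thick, y=-5 to +125. Centre of mass about y=-14. It starts on the rods, parallel to the box within 3 degrees, same y direction, origin within 6 mm in x and between y=-7 and +13 mm of the box's.
- handle_end (a point): Centre of the handle's end face, on the file at y=-125, z=7 mm. At the start it shows in the opening; the paddle is mostly under the cover.
- paddle_end (a point): Centre of the paddle's end face, on the file at y=+125, z=4 mm.
- polish: Nail polish bottle, loose bystander, 30 mm across and 75 mm tall, origin under its centre; to the robot's left.
- jar: White cream jar with lid, loose bystander, 60 mm across and 60 mm tall, origin under its centre; to the robot's right.
- buffer: Grey buffer block, loose bystander, 95 by 28 by 28 mm, origin under its centre; to the robot's left.

How it is judged:
On the way, in this order (a step that is already met when the one before it is completed fails the run):
1. the timer knob is turned fully anticlockwise to its stop, the file still in the box (value of joint timer below 0.08 rad and z of paddle_end in the frame of steriliser below 0.064 m), for 0.2 s.
2. the file is tilted in the opening: handle end out above the box, paddle end still inside below the cover (z of handle_end in the frame of steriliser above 0.085 m and z of paddle_end in the frame of steriliser between 0 and 0.064 m), for 0.1 s.
3. the whole file is out and held above the box (height (world z) of each of handle_end, paddle_end above 0.118 m and contact force between the fingers and file above 1 N and contact force between file and steriliser below 0.3 N and contact force between file and polish below 0.3 N and contact force between file and jar below 0.3 N and contact force between file and buffer below 0.3 N), for 0.2 s.
At the end, for the whole second after the job is handed in: The file is held still in the fingers, both of its ends at least 48 mm above the top of the box (118 mm above the table), touching neither the box nor the bystanders; the timer knob is within 0.1 rad of its anticlockwise stop (all of step 3 and value of joint timer below 0.1 rad and linear speed of file below 0.03 m/s and angular speed of file below 0.2 rad/s); the arm keeps its last pose, push and grip.
It fails at once if the polish bottle is disturbed (moved more than 25 mm) (distance of polish from where it was at the start of the episode above 0.025 m).
It fails at once if the jar is disturbed (moved more than 25 mm) (distance of jar from where it was at the start of the episode above 0.025 m).
It fails at once if the buffer block is disturbed (moved more than 25 mm) (distance of buffer from where it was at the start of the episode above 0.025 m).
It also fails if it takes over 54 s, if anything falls off the work surface, if the arm or the gripper's body presses on something with over 40 N, if the wrist force passes 120 N, or if a joint passes its speed limit or range.

## Working session

There is one attempt and no reset: what is moved stays moved. The work goes in short steps, Python scripts to look and compute and a tool call to move; the robot and the scene stay as the last step left them, time stands still between calls to the robot, and variables do not carry over. Pictures are saved under pics/ and viewed, about 8 in all and at most 12, crops included, and the job is handed in when it is done.

Besides the shell and the picture viewer there is one more tool, called after "Emit:" as name(argument=value, ...), one argument or row to a line, values as JSON. carry_out: Moves the arm, as the interface text tells. Its arguments: {"type":"object","properties":{"motion":{"type":"array","items":{"type":"array"}},"grip":{"type":"number"},"squeeze":{"type":"number"}},"required":["motion"]}

```bash
mkdir -p pics; cat > h.py <<'E'
import numpy as np, cv2
from bench import get_state, eyes, ticket
def snap(name,fn):
    d=eyes.get_image(name); cv2.imwrite('pics/'+fn+'.png',d['pixels']); np.savez('pics/'+fn+'.npz',K=d['mtx'],E=d['extrinsics']); return d
def ray(fn,uv,z):
    c=np.load('pics/'+fn+'.npz'); d=c['E'][:3,:3]@np.linalg.solve(c['K'],[uv[0],uv[1],1.]); o=c['E'][:3,3]
    return o+d*(z-o[2])/d[2]
def proj(fn,P):
    c=np.load('pics/'+fn+'.npz'); p=c['E'][:3,:3].T@(np.array(P)-c['E'][:3,3]); q=c['K']@p; return q[:2]/q[2]
E
python3 - <<'E'
from h import *
s=get_state(); print(s)
for n in('top','scene'): d=snap(n,n+'1'); print(d['extrinsics'].round(3),d['mtx'])
E
```

```text
{'time': 0.0, 'joint_positions': array([ 1.31207906,  0.32183585, -0.070103  ,  1.45168241,  0.02263494,
        1.37076377, -0.05688967]), 'qd': array([-0.00046157, -0.00094982, -0.00021659, -0.00044094,  0.00051715,
       -0.00068494, -0.0003094 ]), 'joint_torque': array([-4.01010084e-04, -4.91291678e+01, -4.04357566e-01, -3.12533784e+01,
       -6.40283804e-02,  4.34727164e-02,  1.67546686e-04]), 'position': array([ 0.17494364, -0.62544799,  0.22144958]), 'tool_rot': array([-2.50211782e+00,  1.89800573e+00,  2.49314340e-03]), 'ft_force': array([-0.10074136,  0.83356125,  0.11712208]), 'torque': array([-0.04671286,  0.00450156, -0.02429309]), 'grip_width': 1.0007963596914142}
[[ 0.008 -0.999  0.036  0.471]
 [-1.    -0.008  0.002  0.012]
 [-0.002 -0.036 -0.999  1.312]
 [ 0.     0.     0.     1.   ]] [[567.99489447   0.         312.36192493]
 [  0.         567.99489447 228.4952827 ]
 [  0.           0.           1.        ]]
[[ 0.052  0.624 -0.78   1.367]
 [ 0.998 -0.047  0.029 -0.034]
 [-0.019 -0.78  -0.625  0.763]
 [ 0.     0.     0.     1.   ]] [[495.77925059   0.         321.72512116]
 [  0.         495.77925059 245.10162969]
 [  0.           0.           1.        ]]
```

View pics/top1.png

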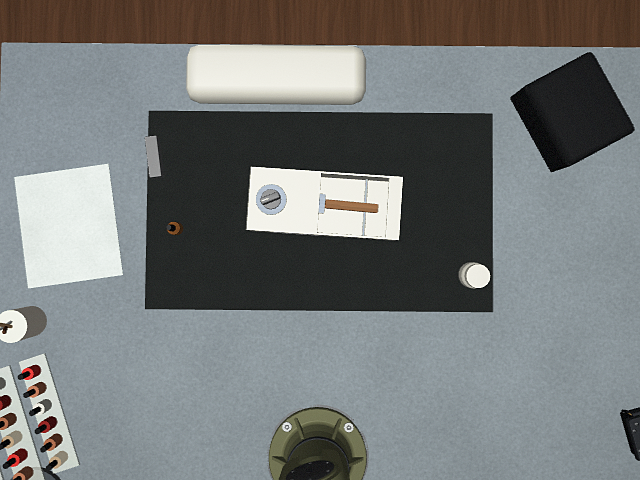

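View pics/scene1.png

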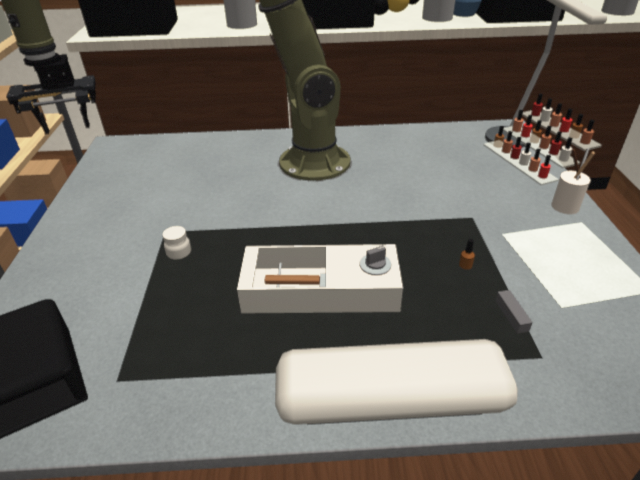

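The top picture shows the box centred near (325,203), the knob at (271,199), and the file handle from about (322,205) to (378,208). The polish bottle is at (173,228), the buffer at (153,156) and the jar at (475,275). I'll enlarge the box.

```bash
python3 - <<'E'
from h import *
im=cv2.imread('pics/top1.png')[155:250,240:412]
cv2.imwrite('pics/top1c.png',cv2.resize(im,None,fx=4.6,fy=4.6,interpolation=cv2.INTER_CUBIC))
E
```

```text
(no output)
```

View pics/top1c.png

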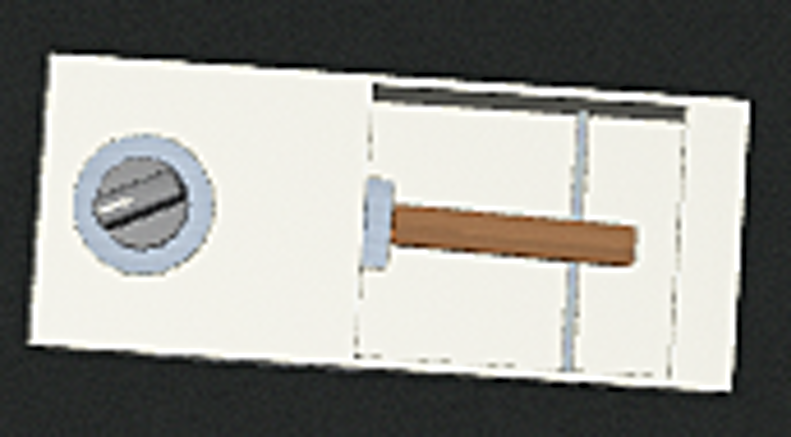

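The crop shows the box's top corners at (48,53), (750,100), (732,391) and (28,345). The knob bar runs about 23° above the right-hand direction at (142,202). The handle's end is at (635,245) and its shoulder is at (392,225).

```bash
python3 - <<'E'
from h import *
f=lambda x,y:(240+(x+.5)/4.6-.5,155+(y+.5)/4.6-.5)
R=lambda x,y,z: ray('top1',f(x,y),z)[:2]
A,B,C,D=[R(*p,.07) for p in((48,53),(750,100),(732,391),(28,345))]
print('corners',A,B,C,D,'len',np.linalg.norm(A-B),np.linalg.norm(D-C),'wid',np.linalg.norm(A-D),np.linalg.norm(B-C))
c=(A+B+C+D)/4; v=(A+D-B-C); yaw=np.arctan2(v[1],v[0])-np.pi/2; v2=(A+B-C-D); yaw2=np.arctan2(v2[1],v2[0])
print('c',c,'yaw',np.degrees([yaw,yaw2]))
Rz=np.array([[np.cos(yaw),-np.sin(yaw)],[np.sin(yaw),np.cos(yaw)]])
loc=lambda p:Rz.T@(p-c)
print('knob expected',c+Rz@[0,.1175],'seen disc@.076',R(144,204,.076),'bar@.114',R(142,202,.114))
H=R(635,245,.038);S=R(392,225,.038); P=R(378,223,.032)
print('handle end',H,loc(H),'shoulder',S,loc(S),'len',np.linalg.norm(H-S),'file yaw',np.degrees(np.arctan2(*(S-H)[::-1]))-90)
b=R(187,193,.1)-R(105,228,.1); print('bar dir deg',np.degrees(np.arctan2(b[1],b[0])))
for n,uv,z in(('jar',(475,275),.06),('polish',(173,228),.07)): print(n,ray('top1',uv,z))
d=snap('wrist','w0')
im=cv2.imread('pics/top1.png')[185:215,255:288]
cv2.imwrite('pics/knob.png',cv2.resize(im,None,fx=16,fy=16,interpolation=cv2.INTER_CUBIC))
E
```

```text
corners [0.65114224 0.15208828] [ 0.63131965 -0.18324306] [ 0.49238416 -0.17505347] [0.51149628 0.15989773] len 0.3359167150975962 0.33549601940209683 wid 0.1398641516756003 0.1391766482411368
c [ 0.57158558 -0.01157763] yaw [-3.32440451 -3.28690578]
knob expected [0.57839932 0.10572464] seen disc@.076 [0.57867868 0.10497986] bar@.114 [0.57627252 0.10304261]
handle end [ 0.56387959 -0.13228096] [-0.00069353 -0.12094708] shoulder [ 0.57270063 -0.01349211] [ 0.00122419 -0.0018466 ] len 0.1191159167493872 file yaw -4.246882528876526
bar dir deg -66.345453896533
jar [ 0.41613611 -0.34441122  0.06      ]
polish [0.51370565 0.31912841 0.07      ]
```

View pics/knob.png

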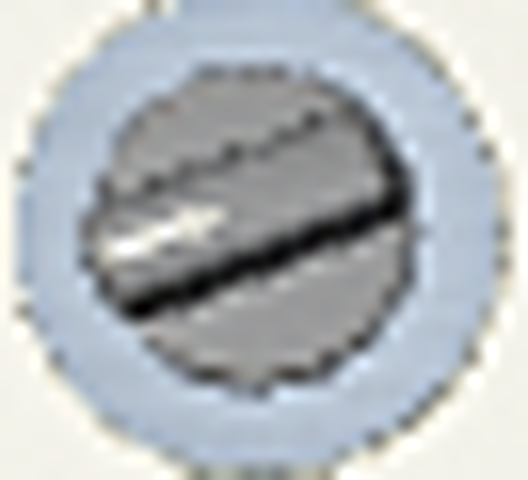

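The bar edges slope about 20.5° in the crop, so the bar lies near -69° in the world. That puts the knob at about 1.15 rad and the jaw direction at +21°. Next I'll move above the knob at the present height.

Emit:
carry_out(
  motion=[
    [[0.4035,0.731,0],1.665],
    [[0.4035,0.731,0],1.665],
    [[0.4035,0.731,0],1.665],
    [[0.4035,0.731,0],1.665],
    [[0.4035,0.731,0],1.665],
    [[0.4035,0.731,0],1.665],
    [[0.4035,0.731,0],1.665],
    [[0.4035,0.731,0],1.665],
    [[0.4035,0.731,0],1.665],
    [[0.4035,0.731,0],1.665],
    [[0.4035,0.731,0],1.665],
    [[0.4035,0.731,0],1.665],
    [[0.4035,0.731,0],1.665],
    [[0.4035,0.731,0],1.665],
    [[0.4035,0.731,0],1.665],
    [[0.4035,0.731,0],1.665],
    [[0.4035,0.731,0],1.665],
    [[0.4035,0.731,0],1.665],
    [[0.4035,0.731,0],1.665],
    [[0.4035,0.731,0],1.665],
  ],
  grip=-0.1,
  squeeze=15,
)

```text
time: 2.15
position: [0.5783, 0.1034, 0.2222]
tool_rot: [3.088, 0.57, -0.001]
ft_force: [-0.2, -0.4, 0.4]
grip_width: 0.55
```

```bash
python3 - <<'E'
from h import *
from scipy.spatial.transform import Rotation as Ro
s=get_state(); x=Ro.from_rotvec(s['tool_rot']).as_matrix(); print(s['position'],np.degrees(np.arctan2(x[1,0],x[0,0])),x[:,2],s['joint_positions'],s['ft_force'])
snap('wrist','w1')
E
```

```text
[0.57831806 0.10338181 0.22221664] 20.931956163506307 [-7.09014242e-04 -1.28469832e-03 -9.99998923e-01] [ 0.47655761  0.28413992 -0.83596894  1.58909531  0.21510568  1.36497663
 -0.01854175] [-0.24399318 -0.35530222  0.40758205]
```

View pics/w1.png

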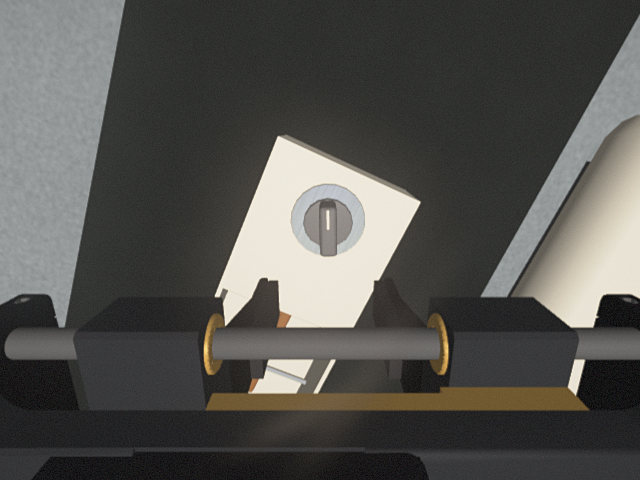

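The wrist view shows the bar upright at (328,228), parallel to the fingers, and the box's far corners at (283,136) and (420,203). I'll check these against the position I measured.

```bash
python3 - <<'E'
from h import *
print(ray('w1',(328,206),.114),ray('w1',(328,250),.114),'disc',ray('w1',(328,219),.074),ray('w1',(283,136),.07),ray('w1',(420,203),.07), get_state()['position'])
E
```

```text
[0.57032736 0.12708131 0.114     ] [0.58338274 0.09318002 0.114     ] disc [0.57783194 0.10818997 0.074     ] [0.51586061 0.16178211 0.07      ] [0.65068562 0.15100881 0.07      ] [0.57841388 0.10300446 0.22238357]
```

Emit:
carry_out(
  motion=[
    [[0,0.003,-0.04],0],
    [[0,0.003,-0.08],0],
    [[0,0.003,-0.11],0],
    [[0,0.003,-0.132],0],
    [[0,0.003,-0.132],0],
    [[0,0.003,-0.132],0],
  ],
)

```text
time: 2.8
position: [0.5788, 0.1068, 0.0912]
tool_rot: [3.089, 0.57, 0.001]
ft_force: [-0.7, 1.3, 0.8]
grip_width: 0.55
```

Emit:
carry_out(
  motion=[
    [[0,0,0],0],
    [[0,0,0],0],
    [[0,0,0],0],
    [[0,0,0],0],
    [[0,0,0],0],
    [[0,0,0],0],
    [[0,0,0],0],
  ],
  grip=1,
  squeeze=15,
)

```text
time: 3.5
position: [0.5784, 0.1079, 0.0908]
tool_rot: [3.088, 0.573, -0.001]
ft_force: [-1.6, -0.9, 3.4]
grip_width: 0.161
```

The opening is 14 mm, which matches the bar, so the grip is good. Now I'll turn it anticlockwise by 1.15 rad plus a small margin.

Emit:
carry_out(
  motion=[
    [[0,0,0],0.12],
    [[0,0,0],0.24],
    [[0,0,0],0.36],
    [[0,0,0],0.48],
    [[0,0,0],0.6],
    [[0,0,0],0.72],
    [[0,0,0],0.84],
    [[0,0,0],0.94],
    [[0,0,0],1.02],
    [[0,0,0],1.08],
    [[0,0,0],1.12],
    [[0,0,0],1.16],
    [[0,0,0],1.19],
    [[0,0,0],1.22],
    [[0,0,0],1.22],
    [[0,0,0],1.22],
  ],
)

```text
time: 5.1
position: [0.5781, 0.1069, 0.0907]
tool_rot: [-2.205, -2.237, 0.004]
ft_force: [-3.5, -1.5, 4.7]
grip_width: 0.172
```

```bash
python3 - <<'E'
from h import *
from scipy.spatial.transform import Rotation as Ro
s=get_state(); x=Ro.from_rotvec(s['tool_rot']).as_matrix(); print(s['position'],np.degrees(np.arctan2(x[1,0],x[0,0])),s['torque'],s['ft_force'],s['joint_positions'],s['joint_torque'])
E
```

```text
[0.57807848 0.10686784 0.09072859] 90.82387937095719 [-0.39015003  0.72277232 -0.29786233] [-3.46582202 -1.46200375  4.71252006] [ 0.59397353  0.49446127 -1.03072593  1.73545539  0.45710093  1.1779124
  1.01916986] [ -1.43532325 -37.37024546 -13.03095102 -26.0714972    0.09953716
  -1.4445268    0.37905961]
```

The measured jaw angle is 90.8°. The box's y direction is 86.7°, and the torque on the tool is 0.3 N·m against 0.03 N·m of friction, so the knob is against its stop. I'll release it, rise and move over the handle.

Emit:
carry_out(
  motion=[
    [[0,0,0],0],
    [[0,0,0],0],
    [[0,0,0],0],
    [[0,0,0],0],
    [[0,0,0.03],0],
    [[0,0,0.07],0],
    [[0,0,0.11],0],
  ],
  grip=0.1,
)

```text
time: 5.8
position: [0.5782, 0.1082, 0.2014]
tool_rot: [-2.202, -2.239, 0.001]
ft_force: [-0.1, -0.2, -0.1]
grip_width: 0.446
```

Emit:
carry_out(
  motion=[
    [[-0.002,-0.05,0],-0.14],
    [[-0.004,-0.09,0],-0.28],
    [[-0.0105,-0.14,0],-0.42],
    [[-0.0105,-0.1913,0],-0.56],
    [[-0.0105,-0.1913,0],-0.7],
    [[-0.0105,-0.1913,0],-0.84],
    [[-0.0105,-0.1913,0],-0.98],
    [[-0.0105,-0.1913,0],-1.12],
    [[-0.0105,-0.1913,0],-1.26],
    [[-0.0105,-0.1913,0],-1.4],
    [[-0.0105,-0.1913,0],-1.54],
    [[-0.0105,-0.1913,0],-1.658],
    [[-0.0105,-0.1913,0],-1.658],
    [[-0.0105,-0.1913,0],-1.658],
    [[-0.0105,-0.1913,0],-1.658],
  ],
)

```text
time: 7.3
position: [0.5681, -0.0831, 0.2005]
tool_rot: [-3.14, 0.108, -0.0]
ft_force: [-0.2, 0.1, 0.0]
grip_width: 0.451
```

```bash
python3 - <<'E'
from h import *
from scipy.spatial.transform import Rotation as Ro
s=get_state(); x=Ro.from_rotvec(s['tool_rot']).as_matrix(); print(s['position'],np.degrees(np.arctan2(x[1,0],x[0,0])),s['joint_positions'],s['grip_width'])
snap('wrist','w2'); snap('top','t2'); snap('scene','s2')
a=cv2.imread('pics/w2.png'); b=cv2.imread('pics/s2.png')[200:360,200:440]
cv2.imwrite('pics/c2.png',np.hstack([cv2.resize(a,(480,360)),cv2.resize(b,(320,213))[:0].reshape(0,320,3) if 0 else np.vstack([cv2.resize(b,(320,213)),np.zeros((147,320,3),np.uint8)])]))
E
```

```text
[ 0.5681309  -0.08311814  0.20053576] -3.934958274618593 [ 0.78624799  0.25562008 -0.79917361  1.6530688   0.18849235  1.31262701
 -0.11373638] 0.4507614517291019
```

View pics/c2.png

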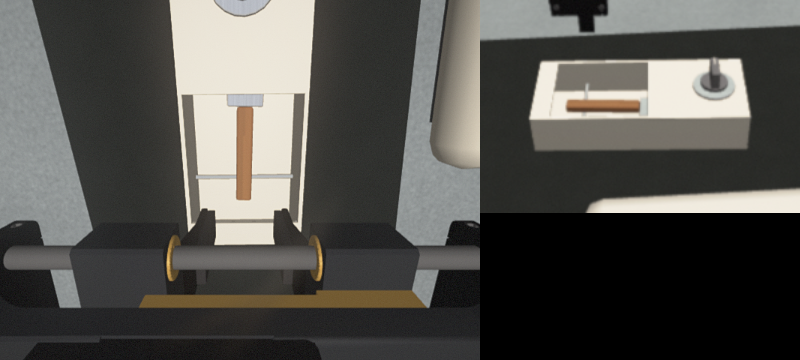

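The knob bar now points across the box, which is the off position. In the wrist view the handle runs straight up the picture, from the end at about (325,265) to the shoulder at (327,143) in full-size pixels.

```bash
python3 - <<'E'
from h import *
H=ray('w2',(325,265),.038);S=ray('w2',(327,142),.038)
print(H,S,np.linalg.norm(H-S),np.degrees(np.arctan2(*(S-H)[1::-1]))-90)
print('rod',ray('w2',(325,235),.024), 'lip',ray('w2',(325,294),.07),'cover',ray('w2',(325,125),.07))
E
```

```text
[ 0.56360329 -0.12871684  0.038     ] [ 0.57345228 -0.01192373  0.038     ] 0.11720764713849874 -4.820262618277681
rod [ 0.56542272 -0.10200881  0.024     ] lip [ 0.56256397 -0.14458767  0.07      ] cover [0.57269033 0.00206676 0.07      ]
```

Emit:
carry_out(
  motion=[
    [[-0.0005,0,-0.045],0],
    [[-0.0005,0,-0.09],0],
    [[-0.0005,0,-0.125],0],
    [[-0.0005,0,-0.15],0],
    [[-0.0005,0,-0.17],0],
    [[-0.0005,0,-0.185],0],
    [[-0.0005,0,-0.185],0],
    [[-0.0005,0,-0.185],0],
  ],
)

```text
time: 8.25
position: [0.5681, -0.0832, 0.0161]
tool_rot: [-3.14, 0.111, -0.001]
ft_force: [0.2, 0.1, -0.1]
grip_width: 0.452
```

Emit:
carry_out(
  motion=[
    [[0,0,0],0],
    [[0,0,0],0],
    [[0,0,0],0],
    [[0,0,0],0],
    [[0,0,0],0],
    [[0,0,0],0],
    [[0,0,0],0],
    [[0,0,0],0],
  ],
  grip=1,
  squeeze=4,
)

```text
time: 9.05
position: [0.5681, -0.0835, 0.0162]
tool_rot: [3.139, -0.112, 0.002]
ft_force: [-1.0, -0.5, 5.8]
grip_width: 0.225
```

The opening is 19.6 mm, so the handle is held. Next is a light-grip lift, letting the file pivot about the jaw axis while I draw it towards the lip.

Emit:
carry_out(
  motion=[
    [[0,0,0.008],0],
    [[0,0,0.016],0],
    [[0,0,0.024],0],
    [[-0.0002,-0.004,0.032],0],
    [[-0.0005,-0.008,0.04],0],
    [[-0.0007,-0.013,0.047],0],
    [[-0.001,-0.018,0.053],0],
    [[-0.0014,-0.024,0.059],0],
    [[-0.0017,-0.03,0.065],0],
    [[-0.0017,-0.03,0.065],0],
    [[-0.0017,-0.03,0.065],0],
  ],
)

```text
time: 10.15
position: [0.5659, -0.1135, 0.0806]
tool_rot: [-3.14, 0.113, -0.0]
ft_force: [-0.5, 0.3, -0.0]
grip_width: 0.23
```

```bash
python3 - <<'E'
from h import *
snap('scene','s3')
b=cv2.imread('pics/s3.png')[170:340,210:430]
cv2.imwrite('pics/c3.png',cv2.resize(b,None,fx=3.4,fy=3.4,interpolation=cv2.INTER_CUBIC))
E
```

```text
(no output)
```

View pics/c3.png

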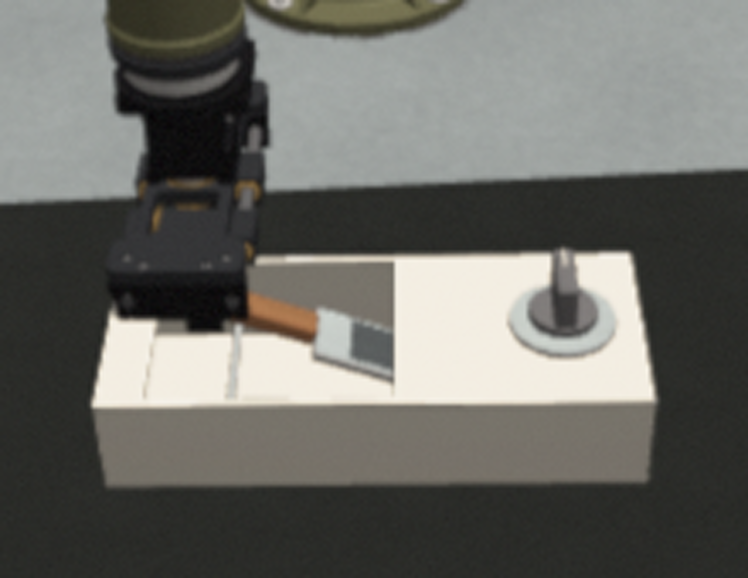

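The file is tilted, with the handle end hidden behind the gripper and the paddle at about (350,345) passing under the cover edge. The pivot works, so I'll keep drawing it up and towards the lip.

Emit:
carry_out(
  motion=[
    [[-0.0004,-0.007,0.009],0],
    [[-0.0008,-0.014,0.018],0],
    [[-0.0012,-0.021,0.027],0],
    [[-0.0016,-0.028,0.035],0],
    [[-0.002,-0.034,0.043],0],
    [[-0.0023,-0.04,0.05],0],
    [[-0.0027,-0.046,0.052],0],
    [[-0.0032,-0.055,0.054],0],
    [[-0.0032,-0.055,0.054],0],
    [[-0.0032,-0.055,0.054],0],
    [[-0.0032,-0.055,0.054],0],
  ],
)

```text
time: 11.3
position: [0.5627, -0.1679, 0.1344]
tool_rot: [-3.139, 0.111, 0.0]
ft_force: [0.3, 0.3, -0.6]
grip_width: 0.23
```

```bash
python3 - <<'E'
from h import *
snap('scene','s4')
b=cv2.imread('pics/s4.png')[170:340,210:430]
cv2.imwrite('pics/c4.png',cv2.resize(b,None,fx=3.4,fy=3.4,interpolation=cv2.INTER_CUBIC))
E
```

```text
(no output)
```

View pics/c4.png

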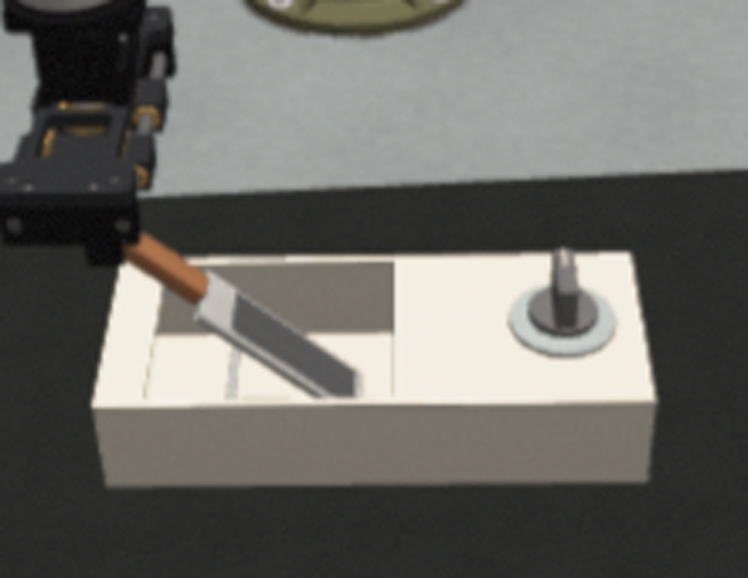

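The paddle end at (355,385) is free of the cover edge (x≈393) and still inside the box. I'll tighten the grip and lift straight up.

Emit:
carry_out(
  motion=[
    [[0,0,0],0],
    [[0,0,0],0],
    [[0,0,0],0],
    [[0,0,0.01],0],
    [[0,0,0.025],0],
    [[0,0,0.045],0],
    [[0,0,0.065],0],
    [[0,0,0.085],0],
    [[0,0,0.105],0],
    [[0,0,0.125],0],
    [[0,0,0.145],0],
    [[0,0,0.16],0],
    [[0,0,0.17],0],
    [[0,0,0.175],0],
    [[0,0,0.175],0],
    [[0,0,0.175],0],
    [[0,0,0.175],0],
    [[0,0,0.175],0],
  ],
  grip=1,
  squeeze=35,
)

```text
time: 13.15
position: [0.5624, -0.1683, 0.3088]
tool_rot: [-3.139, 0.111, 0.002]
ft_force: [-0.3, -0.5, -1.0]
grip_width: 0.225
```

```bash
python3 - <<'E'
from h import *
snap('scene','s5'); snap('top','t5')
b=cv2.imread('pics/s5.png')[90:340,180:440]
t=cv2.imread('pics/t5.png')[90:320,130:510]
cv2.imwrite('pics/c5.png',np.hstack([cv2.resize(b,(520,500)),np.vstack([cv2.resize(t,(280,170)),np.zeros((330,280,3),np.uint8)])]))
E
```

```text
(no output)
```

View pics/c5.png

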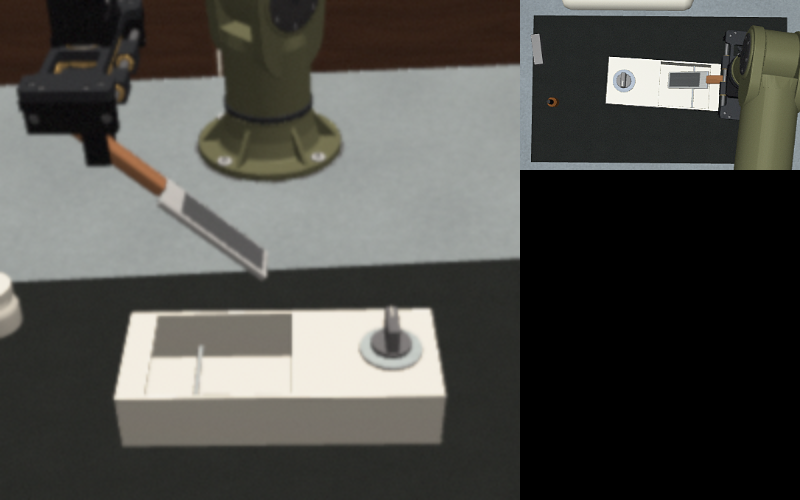

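The file hangs clear, tilted, with the paddle end at about (263,268) in the left panel. The knob bar still points across the box, and the polish and buffer are where they were. Now I'll check the paddle height, stillness and jar.

```bash
python3 - <<'E'
from h import *
a,b=ray('s5',(311.5,224),.1),ray('s5',(311.5,224),.3); t=(.572-a[0])/(b[0]-a[0]); print('paddle end',a+t*(b-a))
for z in(.15,.2): print('top ray paddle end',z,ray('t5',(130+(668-520)*380/280,90+80*230/170),z))
d=cv2.absdiff(cv2.imread('pics/s1.png') if 0 else cv2.imread('pics/scene1.png'),cv2.imread('pics/s5.png')).max(2)
for n,(u0,u1,v0,v1) in dict(jar=(155,200,220,265),polish=(450,485,235,275),buffer=(490,540,285,335)).items(): print(n,'max diff',d[v0:v1,u0:u1].max())
s=get_state(); print(s['time'],abs(s['qd']).max(),s['grip_width'],s['ft_force'])
E
```

```text
paddle end [ 0.572      -0.02396824  0.1804529 ]
top ray paddle end 0.15 [ 0.57470065 -0.02356717  0.15      ]
top ray paddle end 0.2 [ 0.57022442 -0.02204987  0.2       ]
jar max diff 5
polish max diff 7
buffer max diff 6
13.25 0.004951079848216387 0.2262448096483762 [-0.53438675 -0.61169977 -1.09293128]
```

The paddle end is at z≈0.18 m, which clears the 0.118 m limit. The bystanders haven't moved and the arm is still, so I'm handing in.

```bash
python3 -c "
from h import *
print(ticket.close_job())"
```

```text
the job is handed in; nothing more can be done
None
```

I turned the timer knob fully anticlockwise to its stop. Then I took the file by its handle with a light grip, let it tilt handle end up, drew it diagonally out of the opening, tightened the grip and lifted. I handed the job in at about 13 s with the file still in the gripper.

- **Knob:** the tool met about 0.3 N·m at the end of the turn, against about 0.03 N·m of friction. The last pictures show the bar lying across the box. I judged the stop from these signs and had no direct reading of the timer value.
- **File:** the paddle end was at about z = 0.18 m, above the 0.118 m needed, and the handle end was higher. The gripper opening was 19.6 mm, matching the handle, and the squeeze was set to 35 N.
- **Stillness:** joint speeds were below 0.005 rad/s, and about 1 N of weight hung from the tool, as expected for the file.
- **Bystanders:** the jar, polish bottle and buffer block looked unchanged from the first scene picture.

No check failed or disagreed. I didn't see the handle end directly during the tilt because the gripper hid it. Its height there is inferred from the grip height and the tilt.

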